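# Empty the tilting loaf tray and offer up its locking lever

### The job

Swing the crank bar so that the tilting tray tips its four loaves into the grey crate, and let the tray back down level. Then pick up the cast locking lever by its balance point and hold it level about 4 cm above the stand's two posts, boss right over the thick post and eye right over the thin one, touching neither; finish while still holding it there, and leave everything else on the counter alone.

Things in the scene. Friction and masses are not known exactly. Their poses are not given: they have to be found in the camera images.
- station: fixed steel stand: base plate 300 mm (x) by 295 mm (y, from -200 to +95 mm) by 12 mm; origin on the counter under it. +y points to the crate, -x roughly to the robot. It carries the tilting tray (walls up to 165 mm above the counter when level) and, along its -y edge, the lever's two posts, 200 mm apart along x, 100 mm from the tray's nearest wall. Yaw up to 0.2 rad either way.
- tray (a joint): tilt (rad) of the open aluminium tray, 170 by 190 mm, walled on three sides, open to the crate, about a level hinge along station x at station y = 90 mm, 145 mm above the counter. 0 = level, on its stop; grows to 1.15 as it tips towards the crate. Falls back to 0 when let go. Takes a few N at the bar; loaves slide off from 0.5 to 0.65, 1.0 clears it.
- tray_bar (a point): grip point on the axis of the tray's crank bar: level round bar, 14 mm thick, 80 mm long, parallel to the hinge, sticking out free from the crank arm towards the robot. The point is 47 mm out from the arm, 33 mm from the free end, 105 mm straight above the hinge line when the tray is level (250 mm above the counter); it swings towards the crate. The bar may turn in the fingers.
- tray_hinge (a point): point on the hinge line straight below tray_bar when the tray is level; it is the centre of the bar's swing
- crate: fixed grey open crate, 300 mm (x) by 240 mm (y) by 80 mm high, walls 6 mm, beside the station under the tray's open edge; origin at the centre of its underside
- thick_post (a point): top centre of the thick post of the stand (40 mm pillar with a 14 mm stud), 100 mm above the counter; the lever's boss belongs over it
- thin_post (a point): top centre of the thin post of the stand (22 mm pillar with an 8 mm stud), 100 mm above the counter, nearer the robot; the lever's eye belongs over it
- lever: loose dark cast lever, 0.5 to 0.72 kg, flat on the counter right of the station, eye roughly towards the robot: ring boss 48 mm wide, 36 high, 18 bore; straight arm 16 wide, from 14 to 32 mm above the underside; ring eye 26 wide, 34 high, 200 mm from the boss. Origin: on the underside, below the balance point, which is on the arm 63 mm from the boss centre. x: boss to eye; z: up.
- lever_boss (a point): centre of the boss's underside (x = -63 mm in the lever's frame)
- lever_eye (a point): centre of the eye's underside (200 mm from lever_boss)
- loaf0: one of the four little round two-tier loaves that start flat in the tilting tray, 54 mm in diameter, 34 mm high, 45 g; origin at the centre of its underside
- loaf1: one of the four little round two-tier loaves that start flat in the tilting tray, 54 mm in diameter, 34 mm high, 45 g; origin at the centre of its underside
- loaf2: one of the four little round two-tier loaves that start flat in the tilting tray, 54 mm in diameter, 34 mm high, 45 g; origin at the centre of its underside
- loaf3: one of the four little round two-tier loaves that start flat in the tilting tray, 54 mm in diameter, 34 mm high, 45 g; origin at the centre of its underside
- mug: bystander, leave it alone: white mug, 80 mm across, 90 mm high; origin at the centre of its underside
- jar: bystander, leave it alone: glass jar with a steel lid, 76 mm across, 120 mm high; origin at the centre of its underside
- brush: bystander, leave it alone: pastry brush lying flat
- stamp: bystander, leave it alone: wooden bread stamp standing on its 52 mm round foot, 74 mm high; origin at the centre of its underside
- bowl: bystander, leave it alone: steel bowl, 110 mm across, 50 mm high; origin at the centre of its underside
- loaf_a: bystander, leave it alone: a loaf lying on the counter between station and lever; origin at the centre of its underside
- loaf_b: bystander, leave it alone: another loaf lying on the counter between station and lever; origin at the centre of its underside
- loaf_c: bystander, leave it alone: a loaf lying on the counter to the right of the station; origin at the centre of its underside
Not all that is in view belongs to the job. What is shaped like the loaf1 but blue or red is not meant. What is shaped like the loaf0 but orange is not meant.

How it is judged:
By the outcome, as a careful person would: the job done as asked, in the order asked, and still so for the second after the job is handed in, while the arm keeps its last pose, push and grip.
It also fails if it takes over 53 s, if anything falls off the work surface, if the arm or the gripper's body presses on something with over 40 N, if the wrist force passes 120 N, or if a joint passes its speed limit or range.

### The arm

A 6-joint arm with a two-finger parallel gripper is mounted at the origin on the work surface. World frame = base frame: x ahead of the robot, y to its left, z up, the work surface at z = 0. Lengths are in mm, angles in rad, forces in N, time in s.
With the tool pointing down it reaches from about 350 to 875 mm from the base axis. Payload 4.2 kg.
Tool frame: the origin (TCP) lies at the very end of the fingers, on their centre line; the grasp point (between the pads) lies 19 mm behind it (arm.pinch_z is the distance from the TCP to the grasp point, in mm); x points along the fingers, y is the direction in which the jaws open and shut, and the axes are right-handed (so a half turn about x gives the same grasp; the last joint's range is limited). The gripper opens to 85 mm and grips with 20 to 120 N. Pads are 22 mm wide; open, the fingers measure 114 mm over their backs; the gripper's body (76 mm by 85 mm) begins 54 mm behind the grasp point. The pads swing forward as they close: fully open they stand 13 mm farther back than shut.
Start: joints at [-0.987, 0.385, 0.008, 0, -1.194, -0.259], TCP at [199.465, -592.295, 231.312] pointing down, gripper open.
Joint ranges: [-3.14, 3.14], [-1.21, 2.06], [-1.07, 1.41], [-3.16, 2.05], [-2.99, -0.16], [-3.1, 3.1]. Speed limits (rad/s): [2.79, 2.79, 3.14, 3.14, 3.14, 3.14].

### API

Orientations are given as a unit quaternion [x, y, z, w].
In Python, from bench import arm gives the robot as it stands.
- The arm moves only by the tool drive_tool, never from a script. Its argument "motion" is a list of rows, each a list of 4 numbers: the shift along the tool's x, y, z in mm, then the turn about the tool's x in degrees. In form: [[dx, dy, dz, spin], ...]. A call has 1 to 10 rows; each row shifts and turns the commanded pose from where the row before left it, along the tool's axes as they then stand; what a row does not reach is not made up. A row lasts 1/12 s, in which the tool goes at most 41.7 mm and 7.16 degrees, less where a joint would pass 70% of its speed; a pose out of reach is approached as far as the arm can. A call with a gripper value outside its range is refused whole. "grip" is the finger opening in mm, from 0 to 85.4, set as the call begins (left out, the last holds). The fingers move at their own pace and stop on an object; the grip force is fixed at half the most. Time passes only in rows, so rows that do not move let the fingers close. It gives the time, the measured TCP pose, the force and the opening at its end, in the units of the state.
- arm.read_state(): the state, without advancing time (a new reading comes with each control period).
- arm.get_image(name): name is "scene" or "top"; returns the picture (480x640x3 uint8, red, green, blue); there is no depth.
- arm.calibration(name): a dict with "K" (3x3 intrinsics, pixels), "eye" and "attitude" of the camera in the world. Camera axes: x right, y up, looking along -z (the intrinsics and any distortion apply to the point x, -y, -z); pixel columns grow to the right and rows downward; lengths in mm; the calibration is good to about 2 mm. A picture is of the moment at which its call begins. calibration takes no time and is no camera call.
- arm.job_done(): hands the job in, once; it reports no verdict.
The state is a dict: "clock": time; "joints": joint angles; "joint_vel": joint speeds; "joint_efforts": joint torques, N m; "position": TCP position; "ee_rot": TCP orientation; "contact_force": force on the tool from outside, world axes, zero at the start; "wrist_torque": the same for the moment, N m; "gripper_width": finger opening in mm.
Only numpy, scipy, OpenCV 4.12 (cv2) and the standard library are available. Lean on these libraries where they do the work, as an engineer would, in place of code of your own. Each camera call takes 0.05 s, during which the arm holds its last target. There are 200 camera calls.

## Working session

There is one attempt and no reset: what is moved stays moved. The work goes in short steps, Python scripts to look and compute and a tool call to move; the robot and the scene stay as the last step left them, time stands still between calls to the robot, and variables do not carry over. Pictures are saved under pics/ and viewed, about 8 in all and at most 12, crops included, and the job is handed in when it is done.

Besides the shell and the picture viewer there is one more tool, called after "Emit:" as name([rows], argument=value, ...), one row to a line, values as JSON. drive_tool: Moves the arm, as the interface text tells. Its arguments: {"type":"object","properties":{"motion":{"type":"array"},"grip":{"type":"number"}},"required":["motion"]}

```bash
ls; mkdir -p pics
python3 - <<'E'
from bench import arm
import cv2
for n in ("scene","top"):
    im=arm.get_image(n); cv2.imwrite(f"pics/{n}0.png",im[:,:,::-1]); print(n,arm.calibration(n))
print(arm.read_state(),arm.pinch_z)
E
```

```text
pics
scene {'K': array([[486.99598661,   0.        , 325.15148617],
       [  0.        , 486.99598661, 238.89899018],
       [  0.        ,   0.        ,   1.        ]]), 'eye': array([1394.46489634,   31.3880056 , 1170.17309004]), 'attitude': array([0.23720611, 0.2630843 , 0.68266773, 0.63912807])}
top {'K': array([[543.94195704,   0.        , 315.35669579],
       [  0.        , 543.94195704, 239.77118741],
       [  0.        ,   0.        ,   1.        ]]), 'eye': array([ 294.13151399,  -54.57944486, 1371.41446871]), 'attitude': array([ 0.06935505, -0.06583983, -0.70205445,  0.70567311])}
{'clock': 0.1, 'joints': array([-9.87411929e-01,  3.85445691e-01,  6.77892289e-03, -4.25002665e-04,
       -1.19397929e+00, -2.58609171e-01]), 'joint_vel': array([-0.00054942, -0.00246633,  0.00268241,  0.00317093,  0.00146479,
        0.00195126]), 'joint_efforts': array([-8.81803389e-04, -3.93318307e+01,  1.88930047e+01,  4.19801205e+00,
       -2.56967018e-03,  8.74378628e-06]), 'position': array([ 199.29426923, -591.83615338,  230.35938235]), 'ee_rot': array([-0.1136127 ,  0.69795258,  0.11492061,  0.697673  ]), 'contact_force': array([-0.5921136 , -0.26617044,  1.00560532]), 'wrist_torque': array([-0.00718718, -0.02504339, -0.05539975]), 'gripper_width': 85.24322416991885} 18.700000000000003
```

View pics/scene0.png

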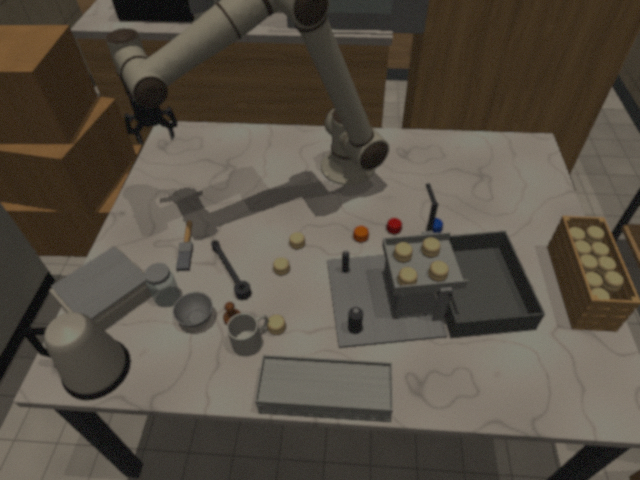

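View pics/top0.png

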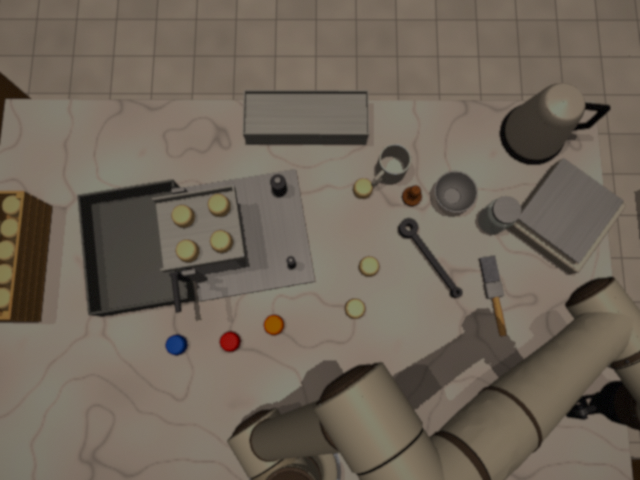

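The scene view shows the tray with four loaves at about (420,260), the crate at (490,280) and the dark crank near (432,205). The lever runs from its boss at (242,290) to its eye at (215,245), and the posts are at (355,318) and (346,262). In the top view the lever runs from (408,228) to (456,292), the posts are at (279,185) and (291,262), and there are two dark strips at (178,290) and (195,300), one of them perhaps a shadow.

Possible confusions:
- **Bar:** its own shadow or the tray's hinge lugs.
- **Lever:** the brush at (490,290) or the stamp at (412,196).

I'll check both choices in one close crop.

```bash
cat > h.py <<'E'
import numpy as np, cv2
from bench import arm
from scipy.spatial.transform import Rotation as R
C={n:arm.calibration(n) for n in ("scene","top")}
def ray(n,uv):
    c=C[n];d=np.linalg.inv(c["K"])@[uv[0],uv[1],1.];d=R.from_quat(c["attitude"]).apply([d[0],-d[1],-d[2]])
    return c["eye"],d/np.linalg.norm(d)
def plane(n,uv,z):
    o,d=ray(n,uv);return o+d*(z-o[2])/d[2]
def proj(n,p):
    c=C[n];q=R.from_quat(c["attitude"]).inv().apply(np.asarray(p,float)-c["eye"]);q=c["K"]@[q[0],-q[1],-q[2]];return q[:2]/q[2]
def tri(a,b):
    o,d=ray("scene",a);p,e=ray("top",b);s,t=np.linalg.lstsq(np.c_[d,-e],p-o,rcond=None)[0]
    x,y=o+s*d,p+t*e;return (x+y)/2,np.linalg.norm(x-y)
def bright(im,x,y,w,h,s):
    c=cv2.resize(im[y:y+h,x:x+w],None,fx=s,fy=s,interpolation=cv2.INTER_CUBIC);return np.clip(255*(c/255.)**.6,0,255).astype(np.uint8)
E
python3 - <<'E'
from h import *
s=cv2.imread("pics/scene0.png");t=cv2.imread("pics/top0.png")
a=bright(s,380,170,100,100,4);b=bright(t,140,170,100,150,4)[:,:]
c=bright(s,200,230,100,100,4);d=bright(t,390,205,100,100,4)
o=np.zeros((600,800,3),np.uint8);o[:300,:400]=cv2.resize(a,(300,300))[:, :].repeat(1,0)[:300] if 0 else 0
o=np.zeros((600,800,3),np.uint8)
o[:,:400]=b;o[:400,400:]=a;o[400:,400:600]=cv2.resize(c,(200,200));o[400:,600:]=cv2.resize(d,(200,200))
cv2.imwrite("pics/crop1.png",o)
E
```

```text
(no output)
```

View pics/crop1.png

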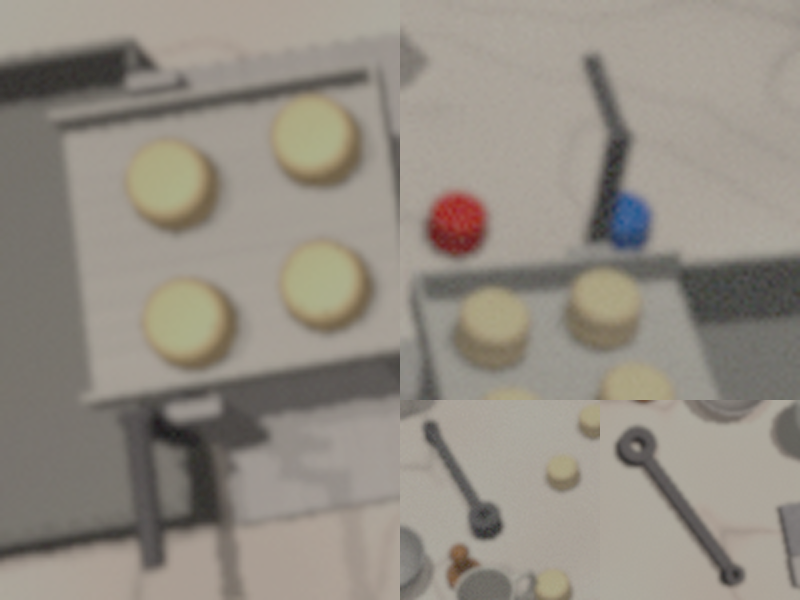

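The crop settles both choices. The bar is the dark rod with its free end at top (178,311) / scene (428,184.5) and its elbow at top (174,274) / scene (435.5,204); the thin grey line beside it is its shadow. The lever has its ring boss at top (408,228) and its eye at (456,292). Next I'll crop the posts and triangulate.

Run:
```python
from h import *
np.set_printoptions(precision=1,suppress=True)
s=cv2.imread("pics/scene0.png");t=cv2.imread("pics/top0.png")
print("free",tri((428,184.5),(178,311.2)));print("elbow",tri((435.5,203.7),(173.8,273.8)))
for n,uv,z in (("boss",(408,228),36),("eye",(456,292),34)): print(n,plane("top",uv,z))
print("scene boss/eye",plane("scene",(242.5,289.5),18),plane("scene",(216,245.5),18))
# tray: corner triangulation & plate lines later; lever mask
g=cv2.cvtColor(t,cv2.COLOR_BGR2GRAY);
w=(slice(205,310),slice(390,475));m=(g[w]<75).astype(np.uint8)
n,l,st,ce=cv2.connectedComponentsWithStats(m)
i=1+np.argmax(st[1:,4]);print(st[i],ce[i]+[390,205]); 
ys,xs=np.where(l==i);P=np.c_[xs+390,ys+205].astype(float);c=P.mean(0);u=np.linalg.svd(P-c,full_matrices=False)[2][0];u*=np.sign(u[1]);q=(P-c)@u;print("axis",u,c+u*q.min(),c+u*q.max(),len(P))
o=np.zeros((600,800,3),np.uint8)
o[:300,:300]=bright(t,255,160,50,50,6);o[300:,:300]=bright(t,265,235,50,50,6)
o[:300,300:600]=bright(s,330,285,50,50,6);o[300:,300:600]=bright(s,320,235,50,50,6)
o[:400,600:]=bright(t,395,215,50,100,4)
cv2.imwrite("pics/crop2.png",o)
```

```text
free (array([361.2, 234.3, 246.8]), np.float64(2.0487158575324806))
elbow (array([438.4, 247.9, 247.9]), np.float64(3.9345636776824193))
boss [ 584.2 -279.5   36. ]
eye [ 424.4 -393.3   34. ]
scene boss/eye [ 588.7 -280.2   18. ] [ 426.9 -394.2   18. ]
[  8  13  64  80 952] [427.4 254.8]
axis [0.6 0.8] [402.  220.8] [458.5 296.4] 952
```

View pics/crop2.png

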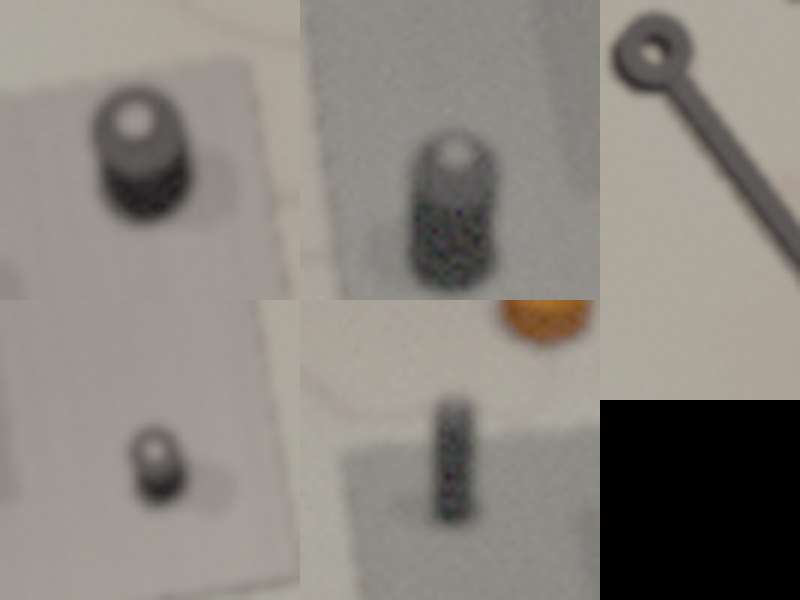

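The posts' bright studs are at top (277.1,179.3) and (290.1,259.9), and in scene at (355.8,309.9) and (345.4,253). The bore of the lever boss is at top (407.9,226.6). I'll solve for the posts and fit the station's yaw.

Run:
```python
from h import *
np.set_printoptions(precision=2,suppress=True)
A=tri((355.8,309.9),(277.1,179.3));B=tri((345.4,253),(290.1,259.9));print("thick",A,"thin",B)
for z in (100,114): 
    a=plane("top",(277.1,179.3),z);b=plane("top",(290.1,259.9),z);d=a-b;print(z,a,b,np.linalg.norm(d),np.arctan2(d[1],d[0]))
print("scene",plane("scene",(355.8,309.9),100),plane("scene",(345.4,253),100))
s=cv2.imread("pics/scene0.png");t=cv2.imread("pics/top0.png")
# loaves -> tray yaw & position
hsv=cv2.cvtColor(t,cv2.COLOR_BGR2HSV);m=cv2.inRange(hsv,(18,50,110),(38,255,255));n,l,st,ce=cv2.connectedComponentsWithStats(m)
for i in range(1,n):
    if st[i,4]>100: print("top loaf",ce[i],st[i,4])
# plate edge -y in top view: gradient crossings along rows, between bright counter & plate
g=cv2.GaussianBlur(cv2.cvtColor(t,cv2.COLOR_BGR2GRAY),(0,0),1).astype(float)
pts=[]
for v in range(180,282,4):
    r=np.diff(g[v,285:325]);k=np.argmax(np.abs(r));pts.append(plane("top",(285+k+.5,v),12)[:2])
pts=np.array(pts);f=cv2.fitLine(pts.astype(np.float32),cv2.DIST_HUBER,0,.01,.01).ravel();print("plate edge",f,np.arctan2(f[1],f[0]))
# lever rings: circle fits by eye/boss dark mask, distances
for z1,uv in ((36,(407.7,227.2)),(36,(407.9,226.6))): print("boss",plane("top",uv,z1))
# eye crop numbers
w=g[280:305,445:470];print(w.astype(int)[::2,::2])
```

```text
thick (array([690.71,  47.41,  97.89]), np.float64(1.6329351642791523)) thin (array([493.35,  12.62,  90.19]), np.float64(0.3844599576683483))
100 [690.1   46.42 100.  ] [491.83  11.91 100.  ] 201.24137221636116 0.172338756986191
114 [685.73  45.31 114.  ] [489.66  11.18 114.  ] 199.02543140369485 0.17233875698619097
scene [692.02  48.19 100.  ] [501.51  12.98 100.  ]
top loaf [362.72 185.74] 241
top loaf [ 11.86 214.53] 593
top loaf [216.81 202.82] 312
top loaf [180.35 213.59] 323
top loaf [604.43 231.75] 155
top loaf [549.09 248.64] 118
top loaf [219.09 239.15] 335
top loaf [184.69 248.7 ] 334
top loaf [  6.4  249.62] 230
top loaf [369.38 264.61] 265
top loaf [  5.85 272.68] 216
top loaf [586.29 353.58] 4770
top loaf [  4.59 296.82] 174
top loaf [355.24 307.09] 281
top loaf [274.01 324.79] 101
top loaf [370.26 421.71] 3655
top loaf [504.12 437.44] 2163
top loaf [249.46 452.87] 506
top loaf [407.62 467.25] 1151
top loaf [459.59 468.98] 573
top loaf [329.4  466.51] 179
plate edge [  0.98   0.18 577.8  -25.43] 0.18385722
boss [ 586.23 -278.8    36.  ]
boss [ 587.78 -279.34   36.  ]
[[ 38  44  49  64  95 116 122 124 125 125 126 126 126]
 [ 42  39  45  51  74 105 121 125 126 126 126 126 126]
 [ 59  39  42  46  55  85 114 123 125 126 125 125 125]
 [ 82  50  38  43  46  61  88 108 120 125 125 125 125]
 [103  74  47  37  40  44  53  72  99 119 125 125 125]
 [119  99  62  31  34  36  31  42  73 111 124 125 125]
 [124 113  71  28  31  36  26  34  63 106 124 125 125]
 [124 117  78  33  29  38  36  43  71 110 124 125 125]
 [124 120  98  60  40  43  53  69  95 117 124 125 125]
 [124 123 117 102  86  79  88 103 117 123 124 124 125]
 [124 124 123 121 116 111 111 118 123 124 124 124 124]
 [124 124 123 123 122 118 114 118 122 124 124 124 125]
 [123 123 123 124 123 121 117 116 119 122 124 124 124]]
```

```bash
cat >> h.py <<'E'
def need(target,ydir=None):
    """tool-frame shift to target (TCP) and spin (deg) to align tool y with +-ydir; shift given for axes AFTER the spin and before"""
    st=arm.read_state();r=R.from_quat(st["ee_rot"]);M=r.as_matrix();d=np.asarray(target,float)-st["position"]
    print("t",round(st["clock"],2),"pos",st["position"].round(1),"toolx",M[:,0].round(3),"tooly",M[:,1].round(3),"F",st["contact_force"].round(1),"w",round(float(st["gripper_width"]),1))
    print("shift now-axes",(M.T@d).round(1))
    if ydir is not None:
        y=np.array([*ydir,0.]);y/=np.linalg.norm(y)
        for s in (1,-1):
            a=np.degrees(np.arctan2(s*y@M[:,2],s*y@M[:,1]));N=(r*R.from_euler("x",a,degrees=True)).as_matrix()
            print("spin",round(a,2),"shift after spin",(N.T@d).round(1))
E
python3 - <<'E'
from h import *
np.set_printoptions(precision=2,suppress=True)
f=plane("top",(177.7,310.8),250);e=plane("top",(173.4,273.4),250);d=(e-f);L=np.linalg.norm(d);print(f,e,L,np.arctan2(d[1],d[0]))
g=f+33*d/L;print("grip",g)
print("scene bar at 250", plane("scene",(427.6,184.1),250),plane("scene",(435.1,203.3),250))
yd=(-np.sin(.177),np.cos(.177))
need((450,-200,330),yd); need([g[0],g[1],330],yd); print(arm.read_state()["joints"])
E
```

```text
[361.84 233.07 250.  ] [438.96 246.17 250.  ] 78.23100552153453 0.16819547174409283
grip [394.37 238.59 250.  ]
scene bar at 250 [362.83 233.63 250.  ] [438.56 248.46 250.  ]
t 0.1 pos [ 199.3 -591.8  230.4] toolx [-0.  0. -1.] tooly [-0.32  0.95  0.  ] F [-0.6 -0.3  1. ] w 85.2
shift now-axes [-99.1 291.6 362.6]
spin 8.46 shift after spin [-99.1 341.8 315.7]
spin -171.54 shift after spin [ -99.1 -341.8 -315.7]
t 0.1 pos [ 199.3 -591.8  230.4] toolx [-0.  0. -1.] tooly [-0.32  0.95  0.  ] F [-0.6 -0.3  1. ] w 85.2
shift now-axes [-98.3 725.  449.7]
spin 8.46 shift after spin [-98.3 783.3 338.2]
spin -171.54 shift after spin [ -98.3 -783.3 -338.2]
[-0.99  0.39  0.01 -0.   -1.19 -0.26]
```

Emit:
drive_tool([
  [-25,0,0,4.25],
  [-25,0,0,4.25],
  [-16,18,30,0],
  [-16,18,30,0],
  [-16,18,30,0],
  [0,25,32,0],
  [0,25,32,0],
  [0,25,32,0],
  [0,25,32,0],
  [0,25,32,0],
], grip=85)

```text
clock: 0.93
position: [414.9, -370.3, 329.0]
ee_rot: [-0.062, 0.704, 0.062, 0.704]
contact_force: [0.3, -0.9, -0.5]
gripper_width: 85.1
```

Emit:
drive_tool([
  [0,38,8,0],
  [0,38,8,0],
  [0,38,8,0],
  [0,38,8,0],
  [0,38,8,0],
  [0,38,8,0],
  [0,38,8,0],
  [0,38,8,0],
  [0,38,8,0],
  [0,38,8,0],
])

```text
clock: 1.77
position: [425.4, 17.7, 329.2]
ee_rot: [-0.062, 0.704, 0.062, 0.704]
contact_force: [1.8, -1.2, 0.3]
gripper_width: 85.3
```

Emit:
drive_tool([
  [0,38,2,0],
  [0,38,2,0],
  [0,38,0,0],
  [0,38,0,0],
  [0,30,0,0],
  [0,20,0,0],
  [0,10,0,0],
  [0,5,0,0],
  [0,0,0,0],
  [0,0,0,0],
])

```text
clock: 2.6
position: [392.1, 229.5, 329.2]
ee_rot: [-0.062, 0.705, 0.062, 0.704]
contact_force: [-0.1, -0.2, -0.4]
gripper_width: 84.9
```

Run:
```python
from h import *
need((394.5,239.3,231.5),(-np.sin(.177),np.cos(.177)))
```

```text
t 2.6 pos [392.1 229.5 329.2] toolx [-0.    -0.001 -1.   ] tooly [-0.175  0.985 -0.   ] F [-0.1 -0.2 -0.4] w 84.9
shift now-axes [97.6  9.2  4.1]
spin -0.07 shift after spin [97.6  9.2  4.1]
spin 179.93 shift after spin [97.6 -9.2 -4.1]
```

Emit:
drive_tool([
  [0,9,4,0],
  [15,0,0,0],
  [20,0,0,0],
  [20,0,0,0],
  [20,0,0,0],
  [12,0,0,0],
  [7,0,0,0],
  [3.5,0,0,0],
  [0,0,0,0],
  [0,0,0,0],
])

```text
clock: 3.43
position: [395.0, 240.0, 232.6]
ee_rot: [-0.062, 0.704, 0.062, 0.705]
contact_force: [-0.6, -0.7, 0.1]
gripper_width: 85.0
```

Emit:
drive_tool([
  [0,0,0,0],
  [0,0,0,0],
  [0,0,0,0],
  [0,0,0,0],
  [0,0,0,0],
  [0,0,0,0],
], grip=22)

```text
clock: 3.93
position: [394.4, 239.9, 231.9]
ee_rot: [-0.062, 0.704, 0.062, 0.704]
contact_force: [-1.3, -1.0, 0.4]
gripper_width: 22.0
```

Run:
```python
from h import *
need((394.5,239.3,231.5))
s=arm.get_image("scene")[:,:,::-1];t=arm.get_image("top")[:,:,::-1]
o=np.zeros((400,800,3),np.uint8);o[:,:400]=bright(s,380,150,100,100,4);o[:,400:]=bright(t,130,230,100,100,4);cv2.imwrite("pics/grip.png",o)
```

```text
t 3.93 pos [394.4 239.9 231.9] toolx [ 0.  0. -1.] tooly [-0.176  0.984  0.   ] F [-1.3 -1.   0.4] w 22.0
shift now-axes [ 0.4 -0.6 -0. ]
```

View pics/grip.png

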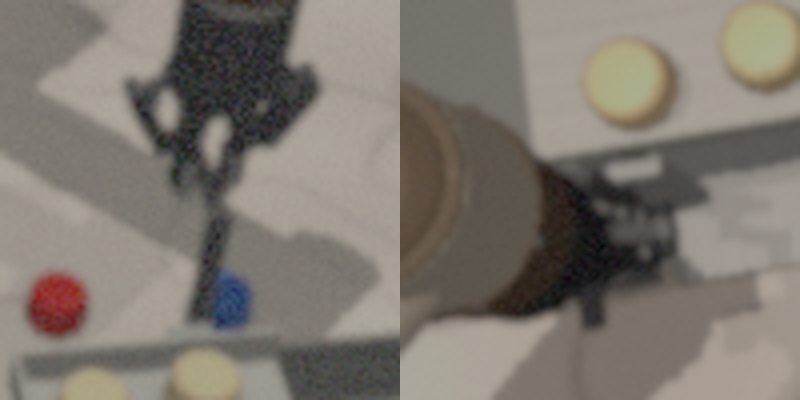

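The picture shows the fingers straddling the bar, with its free end still sticking out, and the loaves are untouched. I'll close and begin the swing.

Emit:
drive_tool([
  [0,0,0,0],
  [0,0,0,0],
  [0,0,0,0],
  [0,0,0,0],
  [0,0,0,0],
], grip=8)

```text
clock: 4.45
position: [394.5, 239.3, 232.1]
ee_rot: [-0.063, 0.704, 0.062, 0.704]
contact_force: [0.7, -3.8, 3.2]
gripper_width: 12.0
```

Emit:
drive_tool([
  [0.1,5.2,0,0],
  [0.4,5.2,0,0],
  [0.7,5.2,0,0],
  [0.9,5.2,0,0],
  [1.2,5.1,0,0],
  [1.4,5,0,0],
  [1.7,5,0,0],
  [1.9,4.9,0,0],
  [2.2,4.8,0,0],
  [2.4,4.7,0,0],
])

```text
clock: 5.28
position: [385.8, 288.6, 219.5]
ee_rot: [-0.063, 0.704, 0.062, 0.705]
contact_force: [1.5, -6.0, 4.1]
gripper_width: 11.9
```

Emit:
drive_tool([
  [2.6,4.5,0,0],
  [2.9,4.4,0,0],
  [3.1,4.3,0,0],
  [3.3,4.1,0,0],
  [3.5,3.9,0,0],
  [3.7,3.8,0,0],
  [3.9,3.6,0,0],
  [4,3.4,0,0],
  [4.2,3.2,0,0],
  [4.3,2.9,0,0],
])

```text
clock: 6.12
position: [379.2, 326.4, 183.6]
ee_rot: [-0.063, 0.704, 0.062, 0.704]
contact_force: [2.7, -5.1, 4.3]
gripper_width: 11.9
```

Emit:
drive_tool([
  [4.5,2.7,0,0],
  [3,1.6,0,0],
  [0,0,0,0],
  [0,0,0,0],
  [0,0,0,0],
  [0,0,0,0],
  [0,0,0,0],
  [0,0,0,0],
  [0,0,0,0],
  [0,0,0,0],
])

```text
clock: 6.95
position: [378.4, 330.8, 176.1]
ee_rot: [-0.062, 0.704, 0.062, 0.704]
contact_force: [3.6, -3.8, 3.1]
gripper_width: 12.1
```

Run:
```python
from h import *
need((394.5,239.3,231.5))
s=arm.get_image("scene")[:,:,::-1]
cv2.imwrite("pics/tip.png",bright(s,350,150,200,200,3))
```

```text
t 6.95 pos [378.4 330.8 176.1] toolx [ 0. -0. -1.] tooly [-0.175  0.984 -0.   ] F [ 3.6 -3.8  3.1] w 12.1
shift now-axes [-55.4 -92.9  -0.2]
```

View pics/tip.png

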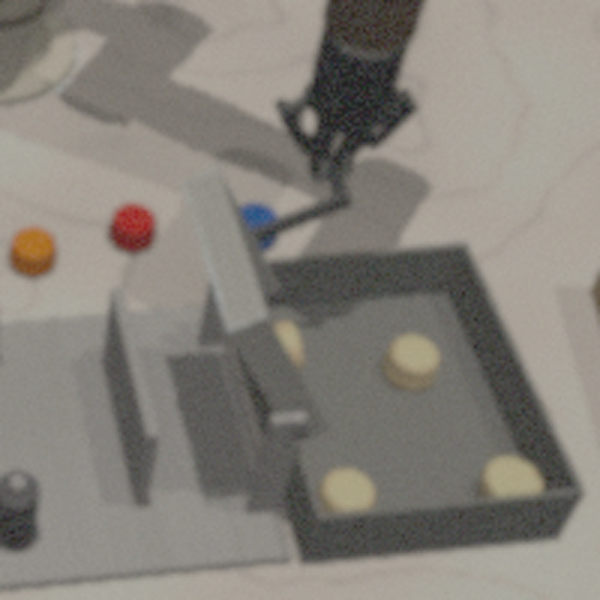

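The picture shows the tray fully tipped. All four loaves are in the crate, at (410,360), (512,480), (348,490), and (288,345), the last partly behind the tray lip. I'll swing back.

Emit:
drive_tool([
  [-3.7,-2.1,0,0],
  [-3.8,-2.2,0,0],
  [-8.5,-6.1,0,0],
  [-7.9,-6.9,0,0],
  [-7.2,-7.7,0,0],
  [-6.3,-8.3,0,0],
  [-5.5,-9,0,0],
  [-4.6,-9.4,0,0],
  [-3.6,-9.9,0,0],
  [-1.4,-5.1,0,0],
])

```text
clock: 7.83
position: [390.0, 267.8, 233.0]
ee_rot: [-0.059, 0.703, 0.066, 0.706]
contact_force: [-9.6, 8.0, 12.2]
gripper_width: 11.7
```

Emit:
drive_tool([
  [-1.2,-5.1,0,0],
  [-0.9,-5.2,0,0],
  [-0.7,-5.2,0,0],
  [-0.4,-5.2,0,0],
  [-0.1,-4.5,0,0],
  [0,0,0,0],
  [0,0,0,0],
  [0,0,0,0],
])

```text
clock: 8.5
position: [394.9, 242.1, 236.4]
ee_rot: [-0.061, 0.702, 0.065, 0.706]
contact_force: [-6.8, 2.3, 15.2]
gripper_width: 11.6
```

Run:
```python
from h import *
need((394.5,239.3,231.5))
```

```text
t 8.5 pos [394.9 242.1 236.4] toolx [ 0.005  0.007 -1.   ] tooly [-0.177  0.984  0.006] F [-6.8  2.3 15.2] w 11.6
shift now-axes [ 4.9 -2.7 -0.9]
```

Run:
```python
from h import *
s=arm.get_image("scene")[:,:,::-1];t=arm.get_image("top")[:,:,::-1]
st=arm.read_state();print(st["joints"].round(3),st["contact_force"].round(1),st["wrist_torque"].round(2),st["position"].round(1))
o=np.zeros((600,800,3),np.uint8);o[:480,:400]=bright(s,370,140,100,120,4);o[:600,400:]=bright(t,100,160,133,200,3)[:600,:399].repeat(1,1) if 0 else cv2.resize(bright(t,100,170,134,200,3),(400,600));cv2.imwrite("pics/back.png",o)
```

```text
[ 9.020e-01  9.800e-02 -3.660e-01 -1.000e-03 -1.099e+00 -2.294e+00] [-6.7  2.3 14.8] [1.17 2.02 0.2 ] [394.9 242.1 236.4]
```

View pics/back.png

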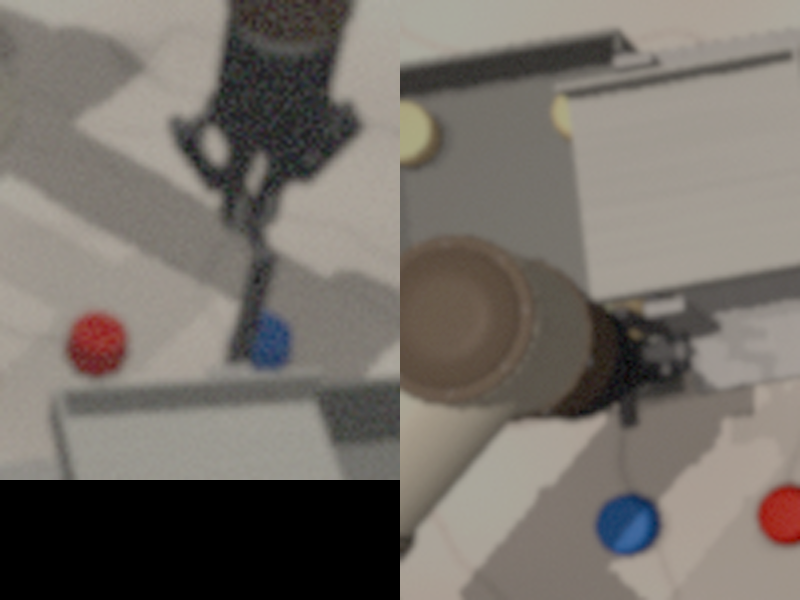

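The tray looks empty and back near level, but the tool sits about 4.5 mm high with a 15 N upward reaction, so it is pinching the bar with some strain. I'll shift 4 mm up to relieve it, then open slowly and check the force.

Emit:
drive_tool([
  [-2,0,0,0],
  [-2,0,0,0],
  [0,0,0,0],
  [0,0,0,0],
])

```text
clock: 8.93
position: [394.7, 240.3, 237.0]
ee_rot: [-0.062, 0.704, 0.062, 0.705]
contact_force: [0.6, -0.1, 5.9]
gripper_width: 11.4
```

Emit:
drive_tool([
  [0,0,0,0],
  [0,0,0,0],
  [0,0,0,0],
  [0,0,0,0],
], grip=25)

```text
clock: 9.27
position: [393.8, 240.0, 235.1]
ee_rot: [-0.063, 0.705, 0.062, 0.704]
contact_force: [-0.4, 0.2, -1.1]
gripper_width: 25.1
```

Run:
```python
from h import *
need((394.5,239.3,231.5))
```

```text
t 9.27 pos [393.8 240.  235.1] toolx [-0.002 -0.002 -1.   ] tooly [-0.175  0.984 -0.001] F [-0.4  0.2 -1.1] w 25.1
shift now-axes [ 3.6 -0.8  0.6]
```

The release was clean: force near zero and y back at 240, its value at the grasp. I'll retreat up, and refine the lever and posts from the saved first images.

Emit:
drive_tool([
  [-10,0,0,0],
  [-20,0,0,0],
  [-30,0,0,0],
  [-30,0,0,0],
  [-10,-15,0,0],
  [0,-30,5,0],
  [0,-38,10,0],
  [0,-38,10,0],
  [0,-38,10,0],
  [0,-38,10,0],
], grip=45)

```text
clock: 10.1
position: [473.1, 52.8, 335.6]
ee_rot: [-0.063, 0.705, 0.063, 0.704]
contact_force: [1.8, -0.0, 1.0]
gripper_width: 45.2
```

Run:
```python
from h import *
np.set_printoptions(precision=2,suppress=True)
s=cv2.imread("pics/scene0.png");t=cv2.imread("pics/top0.png")
gs=cv2.cvtColor(s,cv2.COLOR_BGR2GRAY).astype(float);gt=cv2.cvtColor(t,cv2.COLOR_BGR2GRAY).astype(float)
print("thick top");print(gt[172:198,268:290:1].astype(int)[::2])
print("thin top");print(gt[254:272,284:300].astype(int))
print("thin scene");print(gs[248:276,338:354].astype(int)[::1])
print("thick scene");print(gs[304:335,346:368].astype(int)[::2])
g=gt;m=(g<85).astype(np.uint8);n,l,st,ce=cv2.connectedComponentsWithStats(m[205:310,390:475])
i=1+np.argmax(st[1:,4]);ys,xs=np.where(l==i);P=np.c_[xs+390,ys+205].astype(float)
c=P.mean(0);u=np.linalg.svd(P-c,full_matrices=False)[2][0];u*=np.sign(u[1]);v=np.array([-u[1],u[0]])
q=(P-c)@u;w=(P-c)@v;mid=(q>-15)&(q<25);f=np.polyfit(q[mid],w[mid],1)
a=np.array([plane("top",c+u*k+v*np.polyval(f,k),23)[:2] for k in (-15,25)]);d=a[1]-a[0];print("arm axis",a,np.degrees(np.arctan2(d[1],d[0])),"halfwidth",w[mid].min(),w[mid].max())
for k in range(int(q.min()),int(q.max())+1,3):
    z=w[(q>=k)&(q<k+3)];print(k,z.min().round(1),z.max().round(1),(c+u*(k+1)).round(1),end=";")
```

```text
thick top
[[123 124 123 121 117 115 114 113 112 111 107 106 107 108 109 109 109 106
  107 108 106 106]
 [109 107 109 109 104  96  88  80  74  72  71  74  80  89  96 102 106 107
  107 108 107 106]
 [107 106 101  91  77  61  52  51  54  55  55  51  48  52  61  76  93 103
  107 108 108 106]
 [105 101  85  65  49  47  59  76  89  93  92  80  59  46  44  51  65  87
  102 107 108 107]
 [104  92  68  48  43  49  69  92 104 107 104  90  64  46  43  45  49  69
   94 106 108 108]
 [104  91  66  46  44  45  52  64  76  78  73  62  47  42  44  44  43  53
   77  96 106 108]
 [106  95  74  54  45  45  44  44  43  42  43  41  42  44  45  44  37  38
   61  86  96 101]
 [109 104  89  61  43  40  43  45  44  45  46  44  45  42  39  33  20  23
   47  73  89  94]
 [108 105  92  65  35  23  27  31  37  39  37  35  30  25  20  16  10  15
   36  63  86  94]
 [108 106  94  68  39  19  13  12  15  17  15  14  15  13   9  12  15  17
   38  64  85  94]
 [109 107  97  76  52  31  17  12  11  10  11  12  11  12  13  10  15  30
   56  81  92  95]
 [110 109 106  96  76  55  37  24  13  12  12  14   8  10  13  28  
[... 4983 characters left out ...]
-6.5 7.1 [412.  234.1];-24 -4.3 4.5 [413.8 236.5];-21 -4.1 4.5 [415.6 239. ];-18 -4.3 4.3 [417.3 241.4];-15 -4.1 3.9 [419.1 243.8];-12 -4.3 4.3 [420.9 246.2];-9 -4.4 4.5 [422.7 248.6];-6 -4.2 4.0 [424.5 251. ];-3 -4.4 4.2 [426.3 253.4];0 -4.2 4.4 [428.1 255.8];3 -4.4 4.0 [429.9 258.2];6 -4.4 4.4 [431.7 260.6];9 -4.2 4.4 [433.5 263. ];12 -4.4 4.2 [435.3 265.4];15 -4.2 4.4 [437.1 267.8];18 -4.4 4.2 [438.9 270.2];21 -4.4 4.4 [440.7 272.6];24 -4.2 4.4 [442.5 275. ];27 -4.6 4.2 [444.3 277.4];30 -4.2 3.8 [446.1 279.8];33 -4.6 4.6 [447.9 282.2];36 -4.4 4.4 [449.7 284.6];39 -4.2 4.4 [451.5 287. ];42 -5.2 6.2 [453.3 289.4];45 -6.4 6.6 [455.1 291.8];48 -5.9 5.5 [456.9 294.2];51 -3.5 2.9 [458.6 296.6];
```

Run:
```python
from h import *
np.set_printoptions(precision=1,suppress=True)
print("nadir px",proj("top",[*C["top"]["eye"][:2],0]))
for nm,b,sb,r,tt in (("thick",(278.6,188.6),(355,332.6),20,(277.2,179.3)),("thin",(291.2,264.6),(345.1,272),11,(290.2,259.5))):
    p=plane("scene",sb,12);d=C["scene"]["eye"][:2]-p[:2];d/=np.linalg.norm(d)
    a=plane("top",b,12);q=p[:2]-r*d;print(nm,"top base",a,"scene base",q,"stud z100",plane("top",tt,100), "z114",plane("top",tt,114))
    for z in (12,80,100,114): print(z,proj("top",[*a[:2],z]),proj("scene",[*a[:2],z]))
B=plane("top",(407.8,228.1),18);E=plane("top",(455.4,292.2),17);print("boss",B,"eye",E,np.linalg.norm(B-E))
d=(E-B)/np.linalg.norm(E-B);print("bal",B+63*d,np.degrees(np.arctan2(d[1],d[0])))
```

```text
nadir px [317.8 345.2]
thick top base [692.4  49.   12. ] scene base [687.2  50. ] stud z100 [690.1  46.2 100. ] z114 [685.7  45.1 114. ]
12 [278.6 188.6] [355.  327.9]
80 [276.7 180.8] [355.9 314.3]
100 [276.  178.4] [356.1 310. ]
114 [275.6 176.6] [356.3 307. ]
thin top base [493.5  13.6  12. ] scene base [491.1  13.5] stud z100 [492.8  11.7 100. ] z114 [490.6  11.  114. ]
12 [291.2 264.6] [345.2 269.7]
80 [289.8 260.5] [345.6 255.3]
100 [289.4 259.2] [345.7 250.9]
114 [289.1 258.3] [345.8 247.7]
boss [ 587.8 -282.    18. ] eye [ 425.5 -396.1   17. ] 198.41314806559328
bal [ 536.3 -318.2   17.7] -144.8970934500547
```

Run:
```python
from h import *
need((536,-317,100),(-.575,.818))
```

```text
t 10.1 pos [473.1  52.8 335.6] toolx [-0.001 -0.    -1.   ] tooly [-0.176  0.984 -0.   ] F [ 1.8 -0.   1. ] w 45.2
shift now-axes [ 235.6 -375.1   -3.2]
spin -24.95 shift after spin [ 235.6 -338.8 -161.1]
spin 155.05 shift after spin [235.6 338.8 161.1]
```

Emit:
drive_tool([
  [0,-38,0,0],
  [0,-38,0,0],
  [0,-38,0,0],
  [15,-38,0,0],
  [15,-38,0,0],
  [15,-38,0,0],
  [15,-38,0,0],
  [15,-38,0,0],
  [25,-28,0,0],
  [25,-20,0,0],
], grip=50)

```text
clock: 10.93
position: [534.9, -294.7, 209.4]
ee_rot: [-0.062, 0.705, 0.061, 0.704]
contact_force: [-0.0, 0.4, -0.6]
gripper_width: 49.9
```

Emit:
drive_tool([
  [25,-15,0,0],
  [25,-8,0,0],
  [25,0,0,-6.25],
  [20,0,0,-6.25],
  [10,0,0,-6.25],
  [5,0,0,-6.25],
  [0,0,0,0],
  [0,0,0,0],
  [0,0,0,0],
])

```text
clock: 11.68
position: [539.3, -314.7, 101.1]
ee_rot: [-0.213, 0.674, 0.212, 0.675]
contact_force: [-0.2, 0.7, -0.5]
gripper_width: 50.2
```

Run:
```python
from h import *
need((536,-317,5),(-.575,.818))
```

```text
t 11.68 pos [ 539.3 -314.7  101.1] toolx [ 0. -0. -1.] tooly [-0.573  0.819 -0.   ] F [-0.2  0.7 -0.5] w 50.2
shift now-axes [96.1  0.  -4. ]
spin -0.11 shift after spin [96.1  0.  -4. ]
spin 179.89 shift after spin [96.1 -0.   4. ]
```

Emit:
drive_tool([
  [0,0,-4,0],
  [25,0,0,0],
  [25,0,0,0],
  [20,0,0,0],
  [12,0,0,0],
  [8,0,0,0],
  [4,0,0,0],
  [1,0,0,0],
  [0,0,0,0],
  [0,0,0,0],
])

```text
clock: 12.52
position: [536.6, -317.2, 6.9]
ee_rot: [-0.214, 0.674, 0.213, 0.675]
contact_force: [-0.9, -0.1, 0.3]
gripper_width: 50.4
```

Emit:
drive_tool([
  [0,0,0,0],
  [0,0,0,0],
  [0,0,0,0],
  [0,0,0,0],
  [0,0,0,0],
  [0,0,0,0],
  [0,0,0,0],
  [0,0,0,0],
], grip=5)

```text
clock: 13.18
position: [536.9, -317.5, 6.8]
ee_rot: [-0.214, 0.673, 0.213, 0.675]
contact_force: [0.8, -2.4, 5.4]
gripper_width: 15.2
```

Emit:
drive_tool([
  [-3,0,0,0],
  [-5,0,0,0],
  [-5,0,0,0],
  [-5,0,0,0],
  [-2,0,0,0],
  [0,0,0,0],
  [0,0,0,0],
  [0,0,0,0],
])

```text
clock: 13.85
position: [535.4, -316.7, 25.4]
ee_rot: [-0.213, 0.674, 0.213, 0.674]
contact_force: [0.2, -0.3, -6.6]
gripper_width: 15.0
```

Run:
```python
from h import *
need((536,-317,25))
print(arm.read_state()["wrist_torque"].round(2))
s=arm.get_image("scene")[:,:,::-1];t=arm.get_image("top")[:,:,::-1]
o=np.zeros((400,800,3),np.uint8);o[:,:400]=bright(s,190,210,100,100,4);o[:,400:]=bright(t,385,205,100,100,4);cv2.imwrite("pics/lift.png",o);cv2.imwrite("pics/lift_s.png",s);cv2.imwrite("pics/lift_t.png",t)
```

```text
t 13.85 pos [ 535.4 -316.7   25.4] toolx [-0.001  0.    -1.   ] tooly [-0.575  0.818  0.001] F [ 0.2 -0.3 -6.6] w 15.0
shift now-axes [ 0.4 -0.6  0.3]
[-0.05  0.03  0.  ]
```

View pics/lift.png

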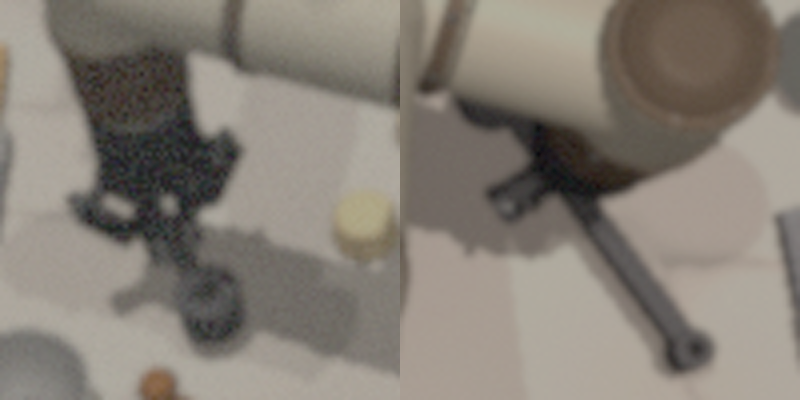

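The lever is gripped on its arm and lifted clear. Its eye is at top about (457,292), the boss at scene about (243,281), the load is 6.6 N and the moment is small. I'll raise it, turn it back 25° and carry it to the stand.

Emit:
drive_tool([
  [-10,0,0,0],
  [-20,0,0,0],
  [-30,0,0,0],
  [-30,0,0,0],
  [-28,0,0,3],
  [-18,0,0,5],
  [-9,0,0,6],
  [-3,0,0,6],
  [0,0,0,4],
  [0,0,0,1],
])

```text
clock: 14.78
position: [535.5, -316.7, 174.7]
ee_rot: [-0.062, 0.704, 0.062, 0.705]
contact_force: [-0.4, 0.4, -6.3]
gripper_width: 14.7
```

Run:
```python
from h import *
need((627.9,36.8,172),(-.1744,.9847))
print(arm.read_state()["wrist_torque"].round(3))
```

```text
t 14.78 pos [ 535.5 -316.7  174.7] toolx [ 0.001  0.    -1.   ] tooly [-0.174  0.985 -0.   ] F [-0.4  0.4 -6.3] w 14.7
shift now-axes [  2.8 332.1 152.4]
spin -0.05 shift after spin [  2.8 332.  152.7]
spin 179.95 shift after spin [   2.8 -332.  -152.7]
[0.072 0.067 0.01 ]
```

Emit:
drive_tool([
  [0,6,3,0],
  [0,14,6,0],
  [0,22,10,0],
  [0,30,14,0],
  [0,30,14,0],
  [0,30,14,0],
  [0,30,14,0],
  [0,30,14,0],
  [0,30,14,0],
  [0,30,14,0],
])

```text
clock: 15.62
position: [606.5, -46.2, 173.6]
ee_rot: [-0.063, 0.705, 0.063, 0.704]
contact_force: [-0.1, -1.4, -6.6]
gripper_width: 15.1
```

Emit:
drive_tool([
  [0,28,13,0],
  [0,22,10,0],
  [0,16,7,0],
  [0,9,4,0],
  [0,5,1,0],
  [0,0,0,0],
  [0,0,0,0],
  [0,0,0,0],
  [0,0,0,0],
  [0,0,0,0],
])

```text
clock: 16.45
position: [626.9, 35.6, 173.8]
ee_rot: [-0.062, 0.704, 0.062, 0.704]
contact_force: [0.6, 0.1, -5.9]
gripper_width: 15.0
```

Run:
```python
from h import *
np.set_printoptions(precision=1,suppress=True)
need((627.9,36.8,147),(-.1744,.9847))
print(arm.read_state()["wrist_torque"].round(3))
z=arm.read_state()["position"][2]-6.9; print("underside",z)
T=np.array([690,47.8]);N=np.array([493,12.9])
for n in ("scene","top"): print(n,"expect boss top/bottom",proj(n,[*T,z+36]),proj(n,[*T,z]),"eye",proj(n,[*N,z+34]),proj(n,[*N,z]))
s=arm.get_image("scene")[:,:,::-1];t=arm.get_image("top")[:,:,::-1]
cv2.imwrite("pics/h_s.png",s);cv2.imwrite("pics/h_t.png",t)
o=np.zeros((480,800,3),np.uint8);o[:,:400]=bright(s,310,215,100,120,4);o[:,400:]=bright(t,240,160,100,120,4);cv2.imwrite("pics/hold.png",o)
```

```text
t 16.45 pos [626.9  35.6 173.8] toolx [-0. -0. -1.] tooly [-0.2  1.  -0. ] F [ 0.6  0.1 -5.9] w 15.0
shift now-axes [26.8  1.   1.2]
spin -0.0 shift after spin [26.8  1.   1.2]
spin 180.0 shift after spin [26.8 -1.  -1.2]
[ 0.  0. -0.]
underside 166.941594039352
scene expect boss top/bottom [357.1 285.9] [356.6 294.4] eye [346.2 226.8] [346.  235.1]
top expect boss top/bottom [273.1 165.6] [274.4 170.7] eye [287.3 252.2] [288.2 254.8]
```

View pics/hold.png

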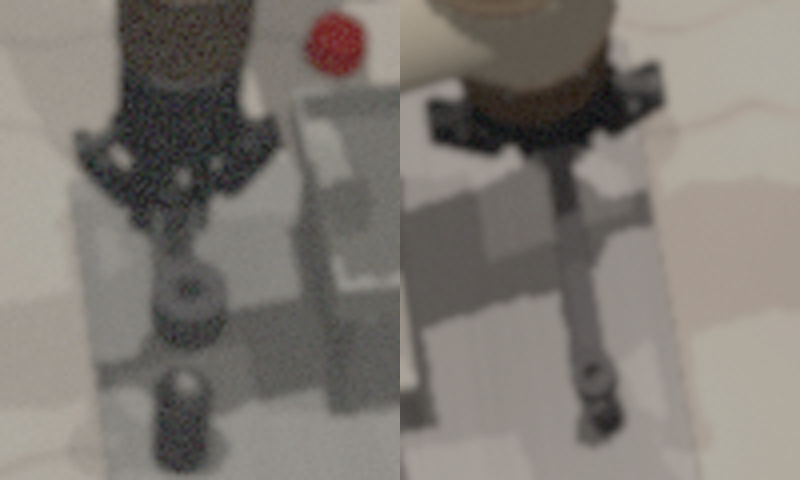

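In the scene crop the boss bore is at (357.1,285.6) and I expected (357.1,285.9). In the top crop the eye is at (288.1,253.6), expected (287.3,252.2). That leaves 1–3 mm to go. I'll shift about 1 mm and lower to 4 cm.

Emit:
drive_tool([
  [2,0.5,1,0],
  [4,0.5,0.5,0],
  [6,0,0,0],
  [6,0,0,0],
  [5,0,0,0],
  [3,0,0,0],
  [0.5,0,0,0],
  [0,0,0,0],
  [0,0,0,0],
  [0,0,0,0],
])

```text
clock: 17.38
position: [628.7, 37.9, 147.6]
ee_rot: [-0.062, 0.704, 0.062, 0.705]
contact_force: [0.5, 0.7, -6.4]
gripper_width: 15.1
```

Run:
```python
from h import *
np.set_printoptions(precision=1,suppress=True)
need((627.9,36.8,147),(-.1744,.9847))
st=arm.read_state();print(st["wrist_torque"].round(3))
z=st["position"][2]-6.9; print("underside",z)
T=np.array([690,47.8]);N=np.array([493,12.9])
for n in ("scene","top"): print(n,"expect boss top/bottom",proj(n,[*T,z+36]),proj(n,[*T,z]),"eye",proj(n,[*N,z+34]),proj(n,[*N,z]))
S=[];Tt=[]
for i in range(4): S.append(arm.get_image("scene").astype(float));Tt.append(arm.get_image("top").astype(float))
s=np.mean(S,0)[:,:,::-1].astype(np.uint8).copy();t=np.mean(Tt,0)[:,:,::-1].astype(np.uint8).copy()
cv2.imwrite("pics/f_s.png",s);cv2.imwrite("pics/f_t.png",t)
o=np.zeros((600,800,3),np.uint8);o[:,:400]=bright(s,331,258,50,75,8);o[:,400:]=bright(t,262,200,50,75,8)
for n,x0,y0,ox in (("scene",331,258,0),("top",262,200,400)):
    P,rr,h=((T,24,36) if n=="scene" else (N,13,34))
    for zz,r in ((z+h,rr),(z,rr)):
        c=[(proj(n,[P[0]+r*np.cos(a),P[1]+r*np.sin(a),zz])-[x0,y0]+.5)*8+[ox,0] for a in np.linspace(0,6.283,40)]
        cv2.polylines(o,[np.int32(c)],True,(0,0,255),1)
cv2.imwrite("pics/fin.png",o)
```

```text
t 17.38 pos [628.7  37.9 147.6] toolx [ 0.  0. -1.] tooly [-0.2  1.  -0. ] F [ 0.5  0.7 -6.4] w 15.1
shift now-axes [ 0.6 -1.  -1. ]
spin 0.07 shift after spin [ 0.6 -1.  -1. ]
spin -179.93 shift after spin [0.6 1.  1. ]
[-0.  0. -0.]
underside 140.73668250217318
scene expect boss top/bottom [356.7 292.1] [356.2 300.3] eye [346.  233.2] [345.8 241.4]
top expect boss top/bottom [274.  169.3] [275.2 174.2] eye [288.  254.2] [288.8 256.7]
```

View pics/fin.png

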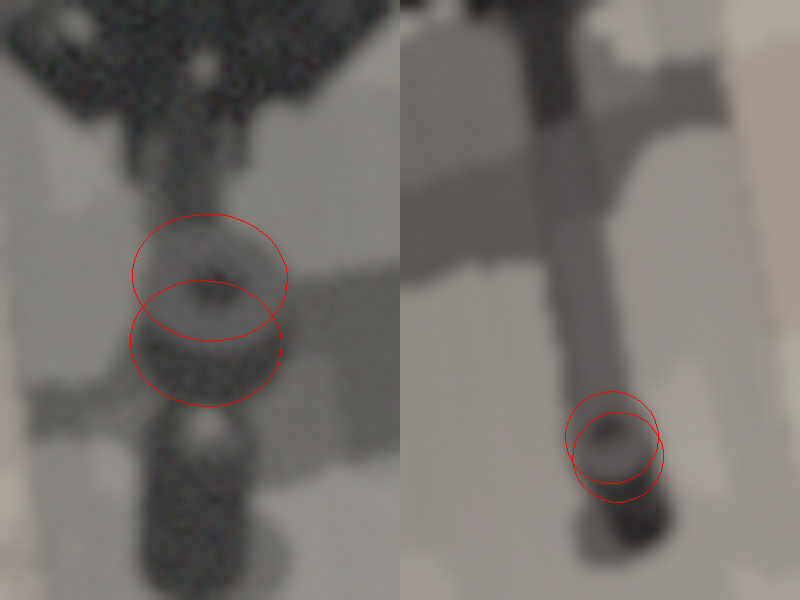

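The overlay agrees with the picture. The boss silhouette in scene fills its predicted circles, which are centred over the thick post. The eye in top sits within about 1 px of its circle over the thin post. One last look at the tray, crate and bystanders.

Run:
```python
from h import *
s=cv2.imread("pics/f_s.png");t=cv2.imread("pics/f_t.png")
s0=cv2.imread("pics/scene0.png")
o=np.zeros((600,800,3),np.uint8);o[:300,:]=bright(s,370,200,200,150,2.0)[:300].repeat(2,1)[:,:800] if 0 else 0
o[:300,:400]=bright(s0,370,200,200,150,2);o[:300,400:]=bright(s,370,200,200,150,2);o[300:,:400]=bright(s,140,200,200,150,2);o[300:,400:]=bright(t,70,160,200,150,2)
cv2.imwrite("pics/end.png",o)
r=arm.read_state();print(r["position"].round(1),r["contact_force"].round(1),r["clock"])
```

```text
[628.4  37.9 147.3] [ 0.   0.3 -6.3] 17.7833
```

View pics/end.png

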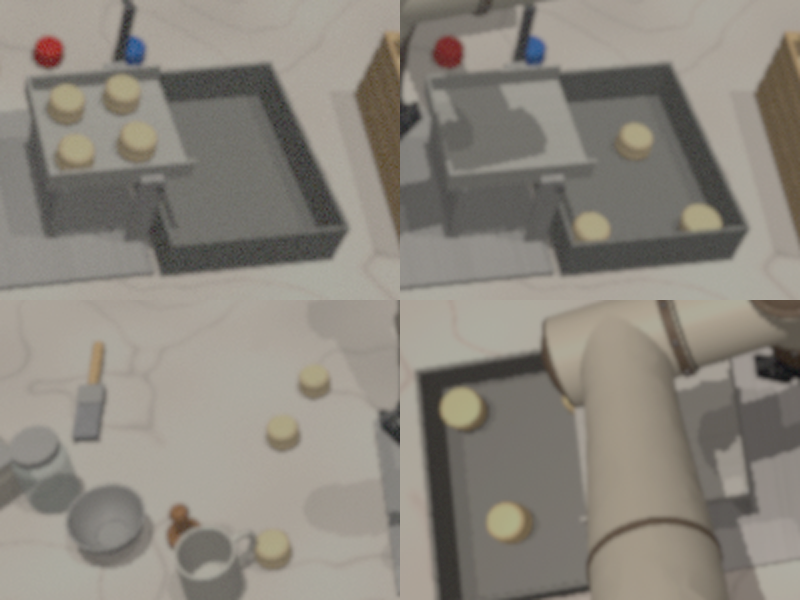

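Tray level as at the start, bystanders unmoved. The fourth loaf is now hidden below the tray lip, so I'll check its position from the earlier pictures before handing in.

Run:
```python
from h import *
np.set_printoptions(precision=0,suppress=True)
a=.175;X=np.array([np.cos(a),np.sin(a)]);Y=np.array([-np.sin(a),np.cos(a)])
T=(np.array([690,47.8])+[493,12.9])/2; g=np.array([394.4,240]); y0=g@Y-90; x0=T@X
f=lambda p:(round(p[:2]@X-x0),round(p[:2]@Y-y0))
for n,uv,z in (("scene",(446,265),25),("top",(177,273),35),("top",(155,205),40),("scene",(466,304),35)): print("loaf?",n,f(plane(n,uv,z)))
for uv in ((480,235+0),(507,233),(543,318),(455,335)): print("crate rim scene",uv,f(plane("scene",uv,80)))
for uv in ((80,197),(91,313),(181,181)): print("crate rim top",uv,f(plane("top",uv,80)))
```

```text
loaf? scene (-73, 149)
loaf? top (-76, 131)
loaf? top (105, 164)
loaf? scene (75, 164)
crate rim scene (480, 235) (-132, 260)
crate rim scene (507, 233) (-130, 342)
crate rim scene (543, 318) (168, 331)
crate rim scene (455, 335) (192, 91)
crate rim top (80, 197) (144, 334)
crate rim top (91, 313) (-144, 333)
crate rim top (181, 181) (142, 83)
```

Run:
```python
from h import *
print(arm.job_done()); s=arm.read_state(); print(s["clock"],s["position"].round(1),s["contact_force"].round(1))
```

```text
the job is handed in; nothing more can be done
None
the job is handed in; nothing more can be done
```

The tray has tipped its four loaves into the crate and is back level. The lever is held about 4 cm above the two posts, and the job was handed in at about 17.8 s with the arm still holding it.

**Tray and loaves:** I swung the bar to about 1.08 rad, brought it back and released it; the tray looks the same as in the first picture. Three loaves are plainly visible in the crate. The fourth is hidden under the tray lip now; earlier pictures put it inside the crate at about station (-75, 140) mm, with the two views differing by up to 18 mm.

**Swing back:** On the return the tool sat about 4.5 mm high, with a push of about 15 N on the bar. I never found the cause. I eased off before releasing, and the force then dropped to about zero.

**Lever:** It was gripped at the measured balance point and carries about 6.3 N, with almost no moment at the wrist. Its underside is at about 141 mm, over post tops at 100 mm. Boss and eye match their predicted outlines over the posts to about 1–2 mm. The post positions from the two views also differ by a few mm. Level was judged only from the near-zero moment and the outline fit, because no side view was available.

**Everything else:** The bystanders look unmoved in the last picture. The wrist force stayed under about 20 N in every reading.

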